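# Change the conveyor roller on the run-out stand

## Robot

A 6-joint arm with a two-finger parallel gripper is mounted at the origin on a cart in front of the work surface, level with it; the furniture and walls round the work are solid. World frame = base frame: x ahead of the robot, y to its left, z up, the work surface at z = 0. Lengths are in m, angles in rad, forces in N, time in s.
With the tool pointing down it reaches from about 0.3 to 0.75 m from the base axis. Payload 8.5 kg.
Tool frame: the origin (TCP) lies between the finger pads; the fingertips stand 22 mm ahead of it and the grasp point (between the pads) lies 3 mm ahead of it; z points along the fingers, y is the direction in which the jaws open and shut (so a half turn about z gives the same grasp; the last joint's range is limited). The gripper opens to 88 mm and grips with 3 to 60 N. Pads are 18 mm wide; open, the fingers measure 123 mm over their backs; the gripper's body (75 mm by 187 mm) begins 45 mm behind the grasp point.
Start: joints at [-1.553, 0.381, 1.297, -0, 1.464, -0.215], TCP at [0.127, -0.535, 0.261] pointing down, gripper open.
Joint ranges: [-3.11, 3.11], [-0.89, 2.33], [0.22, 2.48], [-1.42, 4.56], [0.17, 2.85], [-2.88, 2.88]. Speed limits (rad/s): [2.39, 2.39, 3.14, 3.14, 3.14, 3.14].

## Interface

Orientations are given as a unit quaternion [w, x, y, z].
In Python, from station import readout, imaging, close_job gives the robot as it stands.
- The arm moves only by the tool play_rows, never from a script. Its argument "steps" is one flat list of numbers, 7 for each row, row after row: the closure in counts, from 0 (fully open) to 255 (shut), then the shift along the tool's x, y, z in m, then the turn, a rotation vector about the tool's x, y, z in rad. A call has 1 to 8 rows; each row shifts and turns the commanded pose from where the row before left it, along the tool's axes as they then stand; what a row does not reach is not made up. A row lasts 1/8 s, in which the tool goes at most 62.5 mm and 10.7 degrees, less where a joint would pass 70% of its speed; a pose out of reach is approached as far as the arm can. A call is refused whole if a number of a shift passes 0.0625 or a number of a turn 0.188, either way. A call with a gripper value outside its range is refused whole. The fingers move at their own pace and stop on an object; "force" is the grip in N (left out, the last holds). Time passes only in rows, so rows that do not move let the fingers close. It gives the time, the measured TCP pose, the force and the opening at its end, in the units of the state.
- readout.read_state(): the state, without advancing time (a new reading comes with each control period).
- imaging.camera(name): name is "scene" or "top" or "wrist"; returns (picture, depth): 480x640x3 uint8, blue, green, red; 480x640 float32, m along the optical axis (not along the pixel's ray), 0 where there is no reading.
- imaging.camera_info(name): a dict with "fx", "fy", "cx", "cy" (pixels), "R" (3x3) and "t" (3): a world point X has camera coordinates R X + t; the wrist camera has in their place "T_tool_cam" (4x4, takes a point from camera to tool coordinates, whose origin is the TCP and whose axes are the flange's). Camera axes: x right, y down, z forward; pixel columns grow to the right and rows downward; lengths in m; the calibration is good to about 2 mm. A picture is of the moment at which its call begins: read the wrist's pose just before it. camera_info takes no time and is no camera call.
- close_job(): hands the job in, once; it reports no verdict.
The state is a dict: "time": time; "joints": joint angles; "dq": joint speeds; "joint_efforts": joint torques, N m; "ee_pos": TCP position; "ee_rot": TCP orientation; "force": force on the tool from outside, world axes, zero at the start; "moment": the same for the moment, N m; "grip_width": opening from 0.0 (shut) to 1.0 (fully open).
Only numpy, scipy, OpenCV 4.12 (cv2) and the standard library are available. Lean on these libraries where they do the work, as an engineer would, in place of code of your own. Each camera call takes 0.05 s, during which the arm holds its last target.

## Task

The green-banded roller on the inclined run-out stand has been checked: take it off and lay it in the one empty cradle of the roller rack. Then take the only roller without a band from the rack, lay it in the stand's two V-blocks and bring it fully home against the end stop at the low end, so that it keeps the part-present plunger pressed in when you let go. Leave the other rollers in their cradles, do not knock the gripper against the stand or its gauge, and do not disturb the rest of the bench.

Things in the scene. Friction and masses are not known exactly. Their poses are not given: they have to be found in the camera images.
- stand: run-out checking stand, fixed: grey base 275 x 118 x 12 mm (x = -0.115..0.160), aluminium plate rising at 30 degrees along its x, two steel V-blocks on it, end stop at the low end, dial gauge on a post at the high end (15 mm post at x = 0.138, top z = 0.314). Origin: underside of the base, below the middle of a seated roller; x level, uphill, to the robot's left; z up
- stand_home (a point): middle of a fully seated roller, 118 mm above the bench; x along the roller, uphill (30 degrees above level); y level; z square to the slope, leaning downhill. Here the 90 degree V-blocks carry the sleeve at x = +-(0.036..0.062), their tops at z = -0.006, y = +-0.032; between them it is free all round down to the plate, z = -0.040
- stop_face (a point): middle of the end stop's face, 85 mm downhill of stand_home, same axes; the stop is 50 mm wide and its top is 16 mm above this point along z. A roller is home when the end of its journal touches this face. It does not reliably slide there by itself: friction in the V-blocks can hold it short, but a light push downhill moves it
- gauge_tip (a point): lower tip of the raised dial gauge, 4 mm thick, over the upper half of the roller (246 mm above the bench, 45 mm uphill of its middle); above it the 9 mm stem and the dial, 52 mm across, 18 mm thick, its middle 57 mm above the tip. It does not move and bars a vertical gripper; one square to the slope (leaning 30 degrees downhill) passes beside it
- plunger (a joint): part-present plunger in the end stop, on the roller's axis: 0 = out, 5 mm proud of the stop's face; grows as it is pressed downhill along the stand_home -x axis; 0.005 = flush with the stop's face (roller home). Spring: about 0.3 N when out, 1.1 N when flush; a roller's own weight (component along the slope about 2 N) keeps it pressed
- plunger_tip (a point): centre of the free end of the plunger (8 mm thick steel pin); it moves with the plunger
- rack: roller rack, fixed to the bench: plywood board 182 x 318 x 9 mm with two aluminium rails along y at x = -0.075 and +0.075, 14 mm wide, tops at z = 0.0385, carrying four pairs of steel V saddles 78 mm apart. Origin: underside of the board at its middle; x along the lying rollers, to the robot's left; y along the rails, towards the robot; z up
- cradle_0 (a point): rack cradle at the rack's -y end, farthest from the robot: middle of the axis of a roller that lies in it (52 mm above the bench), rollers' axes along the rack's x. The saddles hold the 16 mm journals and rise 3 mm above the axis; between the rails the sleeve is free all round down to the board (z = 0.009 above the bench)
- cradle_1 (a point): second cradle from the rack's -y end, empty at the start; same meaning. Its neighbours lie 78 mm away on either side
- cradle_2 (a point): third cradle; same meaning
- cradle_3 (a point): cradle at the rack's +y end, nearest the robot; same meaning
- roller_done: the checked roller, on the stand at the start: black sleeve 44 mm in diameter, 130 mm long, with a green band 22 mm wide towards one end; a bare steel journal 16 mm in diameter, 20 mm long at each end (170 mm overall), about 0.42 kg. Origin: middle of its axis; x along the axis (it may be turned about x at will)
- roller_next: the roller still to be checked: same sizes, plain black sleeve without a band; it starts in cradle 0, 2 or 3 of the rack. Origin and axes as roller_done
- roller_passed_a: another checked roller with a green band, in the rack; leave it there. Same sizes, origin and axes
- roller_passed_b: another checked roller with a green band, in the rack; leave it there. Same sizes, origin and axes
- green_roll: sticker roll with green top, 63 mm in diameter, 29 mm high, lying flat on the bench; bystander. Origin: centre of its underside
- red_roll: sticker roll with red top, 53 mm in diameter, 29 mm high, lying flat; bystander. Origin: centre of its underside
- calipers: sliding calipers 57 x 185 x 15 mm (length along its y) on the bench; bystander. Origin: centre of its underside
- tape: roll of brown tape, 92 mm in diameter, 48 mm high; bystander. Origin: centre of its underside
- cards: banded stack of grey cards 65 x 90 x 21 mm; bystander. Origin: centre of its underside
- fruit_a: loquat 38 x 69 x 41 mm (length along its y) on the bench; bystander. Origin: centre of its underside
- fruit_b: loquat 66 x 41 x 39 mm (length along its x) on the bench; bystander. Origin: centre of its underside
Mind the look-alikes: they are no part of the job. Leave any yellow look-alike of the roller_next alone.

How it is judged:
On the way, in this order (a step that is already met when the one before it is completed fails the run):
1. the banded roller from the stand lies in the rack's empty cradle and the stand's plunger is out (x of roller_done in the frame of cradle_1 between -0.012 and 0.012 m and y of roller_done in the frame of cradle_1 between -0.005 and 0.005 m and z of roller_done in the frame of cradle_1 between -0.005 and 0.005 m and angle between the x axis of roller_done and the x axis of rack, either way round below 0.09 rad and value of joint plunger below 0.001 m), for 0.2 s.
2. the roller without a band lies home in the stand's V-blocks and presses the plunger in (value of joint plunger above 0.004 m and x of roller_next in the frame of stand_home between -0.004 and 0.004 m and y of roller_next in the frame of stand_home between -0.004 and 0.004 m and z of roller_next in the frame of stand_home between -0.004 and 0.004 m and angle between the x axis of roller_next and the x axis of stand_home, either way round below 0.06 rad), for 0.2 s.
At the end, for the whole second after the job is handed in: The bandless roller lies in the V-blocks within 4 mm and 3 degrees of home, plunger in by over 4 mm; the checked roller lies in the formerly empty cradle (12 mm along, 5 mm across and in height, 5 degrees); both at rest; the other two rollers within 12 mm of their start (all of step 2 and x of roller_done in the frame of cradle_1 between -0.012 and 0.012 m and y of roller_done in the frame of cradle_1 between -0.005 and 0.005 m and z of roller_done in the frame of cradle_1 between -0.005 and 0.005 m and angle between the x axis of roller_done and the x axis of rack, either way round below 0.09 rad and linear speed of each of roller_next, roller_done below 0.02 m/s and angular speed of each of roller_next, roller_done below 0.3 rad/s and distance of each of roller_passed_a, roller_passed_b from where it was at the start of the episode below 0.012 m); the robot touches nothing.
It fails at once if another roller in the rack is pushed or lifted out of its place (more than 20 mm) (distance of any of roller_passed_a, roller_passed_b from where it was at the start of the episode above 0.02 m).
It fails at once if a bystander on the bench is shoved more than 25 mm (distance of any of green_roll, red_roll, calipers, tape, cards, fruit_a, fruit_b from where it was at the start of the episode above 0.025 m).
It fails at once if the gripper or arm is knocked against the stand (more than 30 N) (contact force between any of the arm, the fingers and stand above 30 N).
It also fails if it takes over 48 s, if anything falls off the work surface, if the arm or the gripper's body presses on something with over 40 N, if the wrist force passes 120 N, or if a joint passes its speed limit or range.

## Working session

There is one attempt and no reset: what is moved stays moved. The work goes in short steps, Python scripts to look and compute and a tool call to move; the robot and the scene stay as the last step left them, time stands still between calls to the robot, and variables do not carry over. Pictures are saved under pics/ and viewed, and the job is handed in when it is done.

Besides the shell and the picture viewer there is one more tool, called after "Request:" in YAML: its name, and indented under it one key for each argument. play_rows: Moves the arm, as the interface text tells. Its arguments: {"type":"object","properties":{"steps":{"type":"array"},"force":{"type":"number"}},"required":["steps"]}

```bash
mkdir -p pics; ls
python3 - <<'E'
from station import readout, imaging
import cv2,numpy as np
s=readout.read_state();print({k:np.round(v,3).tolist() for k,v in s.items()})
for n in ["scene","top"]:
    p,d=imaging.camera(n);cv2.imwrite(f"pics/{n}0.png",p);np.save(f"pics/{n}0.npy",d);cv2.imwrite
    i=imaging.camera_info(n);print(n,{k:np.round(v,4).tolist() for k,v in i.items()})
print(imaging.camera_info("wrist"))
E
```

```text
pics
{'time': 0.0, 'joints': [-1.553, 0.381, 1.298, -0.0, 1.464, -0.215], 'dq': [0.0, -0.001, 0.001, 0.002, -0.001, -0.0], 'joint_efforts': [-0.001, -43.793, -22.456, 0.071, 0.035, -0.0], 'ee_pos': [0.127, -0.535, 0.26], 'ee_rot': [-0.001, 0.993, 0.116, 0.0], 'force': [-0.012, -0.756, 0.32], 'moment': [-0.003, -0.03, -0.011], 'grip_width': 0.999}
scene {'fx': 560.7325, 'fy': 560.7325, 'cx': 311.5872, 'cy': 243.2902, 'R': [[-0.8419, -0.5395, -0.0063], [-0.3819, 0.6041, -0.6994], [0.3812, -0.5865, -0.7147]], 't': [0.5451, 0.2937, 1.2709]}
top {'fx': 497.9711, 'fy': 497.9711, 'cx': 324.5607, 'cy': 228.609, 'R': [[-0.0204, -0.9998, -0.0088], [-0.9924, 0.0213, -0.121], [0.1211, 0.0063, -0.9926]], 't': [0.0958, 0.6158, 1.55]}
{'fx': 394.0716483851555, 'fy': 394.0716483851555, 'cx': 317.4837185120044, 'cy': 237.6406478216105, 'T_tool_cam': array([[-7.86710376e-06, -9.59695922e-01, -2.81040454e-01,
         7.21944970e-02],
       [ 9.99999979e-01, -6.56895619e-05,  1.96323698e-04,
        -7.54630728e-04],
       [-2.06872476e-04, -2.81040447e-01,  9.59695902e-01,
        -1.23544728e-01],
       [ 0.00000000e+00,  0.00000000e+00,  0.00000000e+00,
         1.00000000e+00]])}
```

View pics/scene0.png

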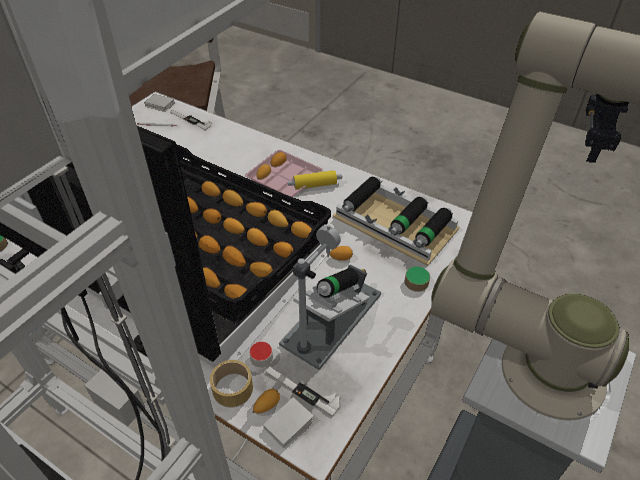

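View pics/top0.png

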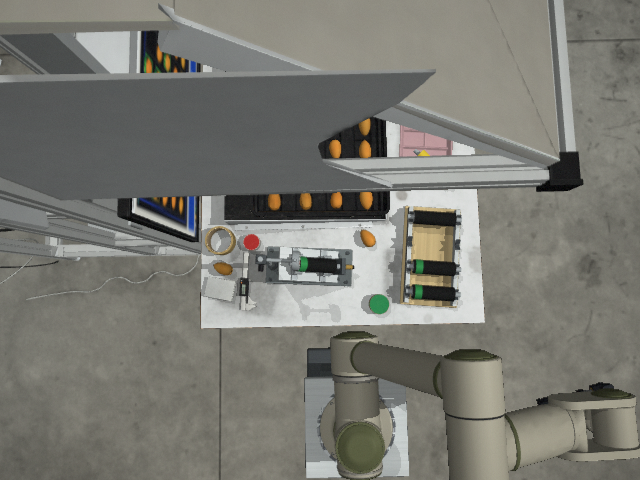

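```bash
cat > h.py <<'E'
import numpy as np,cv2
from station import readout,imaging
from scipy.spatial.transform import Rotation as Ro
def q2R(q): return Ro.from_quat([q[1],q[2],q[3],q[0]]).as_matrix()
def cloud(n,d):
    i=imaging.camera_info(n);v,u=np.mgrid[0:480,0:640]
    P=np.stack([(u-i['cx'])/i['fx']*d,(v-i['cy'])/i['fy']*d,d],-1)
    return (P-np.array(i['t']))@np.array(i['R'])
def proj(n,X):
    i=imaging.camera_info(n);c=np.asarray(X)@np.array(i['R']).T+i['t']
    return np.stack([i['fx']*c[...,0]/c[...,2]+i['cx'],i['fy']*c[...,1]/c[...,2]+i['cy']],-1)
def wcloud(s,d):
    i=imaging.camera_info("wrist");v,u=np.mgrid[0:480,0:640]
    P=np.stack([(u-i['cx'])/i['fx']*d,(v-i['cy'])/i['fy']*d,d],-1)
    T=i['T_tool_cam'];P=P@T[:3,:3].T+T[:3,3]
    return P@q2R(s['ee_rot']).T+np.array(s['ee_pos'])
E
python3 - <<'E'
from h import *
t=cv2.imread("pics/top0.png");c=t[190:330,195:490];cv2.imwrite("pics/topc.png",cv2.resize(c,(796,378),interpolation=2))
t=cv2.imread("pics/scene0.png");c=t[170:370,220:480];cv2.imwrite("pics/scc.png",cv2.resize(c,(780,600),interpolation=2))
P=cloud("top",np.load("pics/top0.npy"))
for u,v in [(435,218),(435,268),(435,293),(325,265),(305,265),(404,250),(379,303),(368,238),(220,300),(270,210),(300,130),(300,190),(410,140),(450,165),(480,200),(430,75)]: print(u,v,P[v,u].round(3))
E
```

```text
435 218 [ 0.639 -0.262  0.077]
435 268 [ 0.484 -0.254  0.078]
435 293 [ 0.408 -0.25   0.079]
325 265 [0.497 0.083 0.128]
305 265 [0.497 0.142 0.154]
404 250 [ 0.546 -0.172  0.009]
379 303 [ 0.38  -0.083  0.035]
368 238 [ 0.585 -0.055  0.037]
220 300 [0.398 0.424 0.001]
270 210 [0.678 0.254 0.061]
300 130 [0.584 0.098 1.132]
300 190 [0.582 0.115 0.84 ]
410 140 [ 0.914 -0.208 -0.001]
450 165 [ 0.616 -0.122  0.845]
480 200 [ 0.829 -0.648 -0.707]
430 75 [ 0.584 -0.007  1.255]
```

View pics/topc.png

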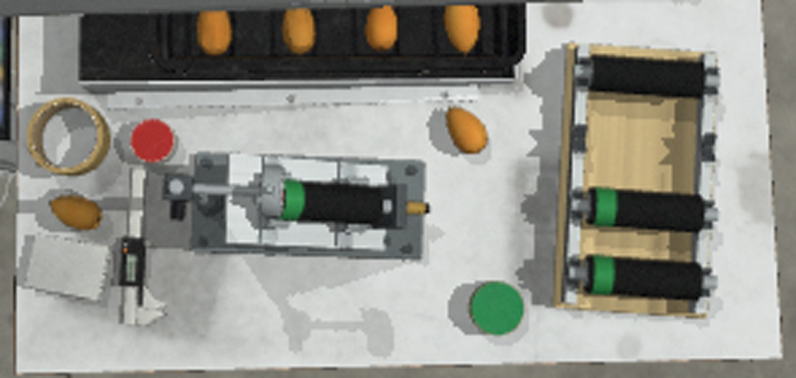

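View pics/scc.png

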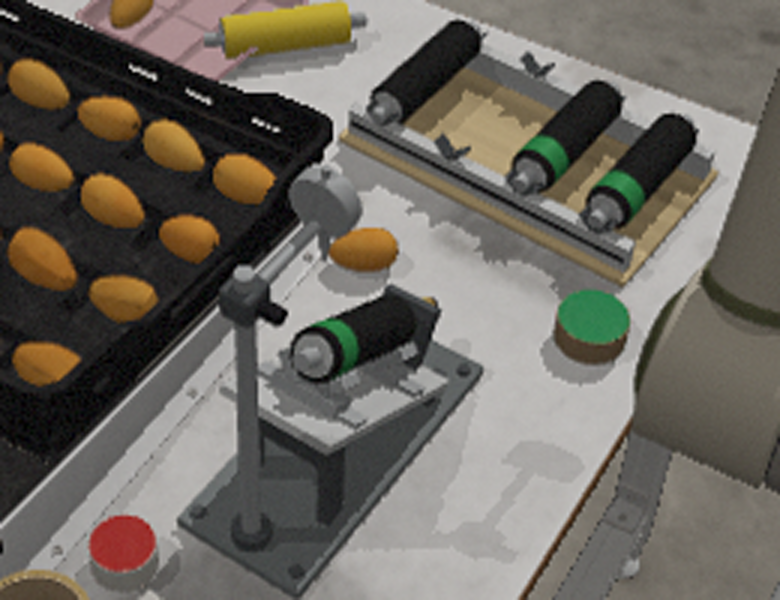

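```bash
cat > fit.py <<'E'
from h import *
from scipy.optimize import least_squares
def fitcyl(X,x0,ax0,r=0.022,loss='soft_l1'):
    # axis through point c dir a ; params offsets perpendicular + 2 tilt
    ax0=np.array(ax0)/np.linalg.norm(ax0)
    e1=np.cross(ax0,[0,0,1]);e1/=np.linalg.norm(e1);e2=np.cross(ax0,e1)
    def un(p):
        a=ax0+p[2]*e1+p[3]*e2;return np.array(x0)+p[0]*e1+p[1]*e2,a/np.linalg.norm(a)
    def f(p):
        c,a=un(p);D=X-c;D=D-np.outer(D@a,a);return np.linalg.norm(D,axis=1)-r
    s=least_squares(f,[0,0,0,0],loss=loss,f_scale=0.002)
    c,a=un(s.x);return c,a,np.median(np.abs(f(s.x)))
def near(P,x0,ax,r=0.028,h=0.055):
    ax=np.array(ax)/np.linalg.norm(ax);D=P.reshape(-1,3)-x0;t=D@ax
    q=np.linalg.norm(D-np.outer(t,ax),axis=1)
    return P.reshape(-1,3)[(abs(t)<h)&(q<r)&(q>0.015)]
E
python3 - <<'E'
from fit import *
for n in ["top","scene"]:
    P=cloud(n,np.load(f"pics/{n}0.npy"))
    for nm,x0,ax in [("c0",[.639,-.26,.053],[0,1,0]),("c2",[.484,-.257,.053],[0,1,0]),("c3",[.408,-.255,.053],[0,1,0]),("st",[.497,.083,.118],[0,.866,.5])]:
        c,a=np.array(x0),np.array(ax)
        for k in range(4):
            X=near(P,c,a,h=.05)
            c,a,m=fitcyl(X,c,a)
            if k==3:
                # axial extents incl. sleeve
                Q=near(P,c,a,h=.12,r=.025);Q=Q[np.linalg.norm((Q-c)-np.outer((Q-c)@a,a),axis=1)>.018];t=(Q-c)@a
                lo,hi=np.percentile(t,[1,99]);
                print(n,nm,len(X),c.round(4),a.round(4),m.round(4),(lo.round(4),hi.round(4)),"mid",(c+a*(lo+hi)/2).round(4))
E
```

```text
top c0 434 [ 0.6433 -0.2601  0.0521] [0.0984 0.995  0.0149] 0.0019 (np.float64(-0.082), np.float64(0.0745)) mid [ 0.643  -0.2638  0.052 ]
top c2 443 [ 0.4867 -0.257   0.0519] [0.0922 0.9956 0.0149] 0.0016 (np.float64(-0.0714), np.float64(0.0817)) mid [ 0.4872 -0.2519  0.052 ]
top c3 449 [ 0.409  -0.255   0.0522] [0.1057 0.9944 0.0024] 0.0016 (np.float64(-0.0597), np.float64(0.0916)) mid [ 0.4107 -0.2391  0.0523]
top st 136 [0.4949 0.0776 0.1266] [-0.0154  0.8575  0.5143] 0.0032 (np.float64(-0.1056), np.float64(0.1113)) mid [0.4948 0.0801 0.128 ]
scene c0 384 [ 0.6422 -0.26    0.0495] [0.0941 0.9956 0.0046] 0.0014 (np.float64(-0.0796), np.float64(0.0782)) mid [ 0.6422 -0.2607  0.0494]
scene c2 414 [ 0.486  -0.257   0.0496] [0.0955 0.9954 0.0022] 0.0012 (np.float64(-0.0607), np.float64(0.0897)) mid [ 0.4874 -0.2426  0.0497]
scene c3 432 [ 0.4077 -0.255   0.0497] [0.0965 0.9953 0.0031] 0.0013 (np.float64(-0.056), np.float64(0.0958)) mid [ 0.4096 -0.2352  0.0497]
scene st 365 [0.4985 0.0922 0.1022] [0.0595 0.8572 0.5116] 0.0008 (np.float64(-0.0665), np.float64(0.0942)) mid [0.4993 0.1041 0.1093]
```

```bash
cat > plan.py <<'E'
from h import *
def cur():
    s=readout.read_state();return np.array(s['ee_pos']),q2R(s['ee_rot'])
def rows(p0,R0,p1,R1,g,n=None,nd=3):
    """rows from pose to pose; rotation spread evenly, rounding error carried"""
    rv=Ro.from_matrix(R0.T@R1).as_rotvec();d=np.linalg.norm(p1-p0)
    if n is None:n=int(np.ceil(max(d/.058,np.abs(rv).max()/.18,np.linalg.norm(rv)/.18,1)))
    p,R=p0.copy(),R0.copy();out=[]
    for k in range(n):
        pt=p0+(p1-p0)*(k+1)/n
        sh=np.round(R.T@(pt-p),nd)
        Rt=R0@Ro.from_rotvec(rv*(k+1)/n).as_matrix()
        tr=np.round(Ro.from_matrix(R.T@Rt).as_rotvec(),nd)
        p=p+R@sh;R=R@Ro.from_rotvec(tr).as_matrix();out.append([g]+sh.tolist()+tr.tolist())
    return out,p,R
def show(p1s,g=0,start=None,nd=3):
    p,R=start if start else cur()
    for (p1,R1,*n) in p1s:
        o,p,R=rows(p,R,np.array(p1),R1,g,n[0] if n else None,nd)
        print(len(o),"rows -> ",p.round(4));print(",  ".join(",".join(f"{v:g}" for v in r) for r in o))
    return p,R
def rackR(a=(0.096,0.9954,0)):   # tool x along rack x, z down
    x=np.array(a)/np.linalg.norm(a);z=np.array([0,0,-1.]);return np.stack([x,np.cross(z,x),z],1)
def standR(a):  # a: stand_home x axis (uphill); tool x uphill, tool z = -normal
    x=np.array(a)/np.linalg.norm(a);y=np.cross([0,0,1.],x);y/=np.linalg.norm(y);zs=np.cross(x,y)
    return np.stack([x,-y,-zs],1)
E
python3 - <<'E'
from plan import *
print(cur()[1].round(3))
show([([.48,-.26,.36],rackR())])
E
```

```text
[[ 0.973  0.231 -0.   ]
 [ 0.231 -0.973  0.001]
 [ 0.    -0.001 -1.   ]]
8 rows ->  [ 0.48   -0.2603  0.3604]
0,0.051,-0.023,-0.012,-0,-0,-0.155,  0,0.054,-0.015,-0.013,-0,-0,-0.155,  0,0.055,-0.007,-0.012,-0,-0,-0.156,  0,0.056,0.002,-0.013,-0,-0.001,-0.155,  0,0.055,0.011,-0.012,-0,0,-0.155,  0,0.053,0.019,-0.013,-0.001,0,-0.155,  0,0.049,0.027,-0.012,0,-0,-0.156,  0,0.044,0.034,-0.013,0,-0,-0.155
```

Request:
play_rows:
  steps: [0,0.051,-0.023,-0.012,0,0,-0.155,0,0.054,-0.015,-0.013,0,0,-0.155,0,0.055,-0.007,-0.012,0,0,-0.156,0,0.056,0.002,-0.013,0,-0.001,-0.155,0,0.055,0.011,-0.012,0,0,-0.155,0,0.053,0.019,-0.013,0,0,-0.155,0,0.049,0.027,-0.012,0,0,-0.156,0,0.044,0.034,-0.013,0,0,-0.155]
  force: 40

```text
time: 1.1
ee_pos: [0.4812, -0.2589, 0.3607]
ee_rot: [-0.0, 0.738, 0.674, -0.001]
force: [-1.1, 0.4, 0.3]
grip_width: 1.001
```

Run:
```python
from fit import *
import time
p,d=imaging.camera("wrist")  # settle
s=readout.read_state();print({k:np.round(v,3).tolist() for k,v in s.items() if k in('time','joints','ee_pos','ee_rot','force')})
p,d=imaging.camera("wrist");cv2.imwrite("pics/w1.png",p);np.save("pics/w1.npy",d)
P=wcloud(s,d);np.save("pics/w1P.npy",P)
for nm,x0,ax in [("c0",[.6427,-.262,.052],[.096,.995,0]),("c2",[.487,-.247,.052],[.096,.995,0]),("c3",[.41,-.239,.052],[.096,.995,0])]:
    c,a=np.array(x0),np.array(ax)
    for k in range(4):
        X=near(P,c,a,h=.05);c,a,m=fitcyl(X,c,a)
    Q=near(P,c,a,h=.12,r=.024);Q=Q[np.linalg.norm((Q-c)-np.outer((Q-c)@a,a),axis=1)>.0195];t=(Q-c)@a
    lo,hi=np.percentile(t,[.5,99.5])
    print(nm,len(X),c.round(4),a.round(4),m.round(4),lo.round(4),hi.round(4),"mid",(c+a*(lo+hi)/2).round(4))
```

```text
{'time': 1.15, 'joints': [-0.701, 0.327, 1.092, 0.002, 1.721, -0.621], 'ee_pos': [0.485, -0.255, 0.362], 'ee_rot': [0.001, 0.735, 0.678, 0.001], 'force': [0.291, 4.821, 0.001]}
c0 3951 [ 0.643 -0.262  0.051] [ 9.190e-02  9.958e-01 -9.000e-04] 0.0005 -0.0767 0.0746 mid [ 0.6429 -0.263   0.051 ]
c2 3722 [ 0.4876 -0.2471  0.0512] [0.0921 0.9957 0.0065] 0.0004 -0.0789 0.0735 mid [ 0.4873 -0.2498  0.0512]
c3 3770 [ 0.41   -0.239   0.0512] [0.0945 0.9955 0.0073] 0.0005 -0.0783 0.0727 mid [ 0.4097 -0.2418  0.0512]
```

View pics/w1.png

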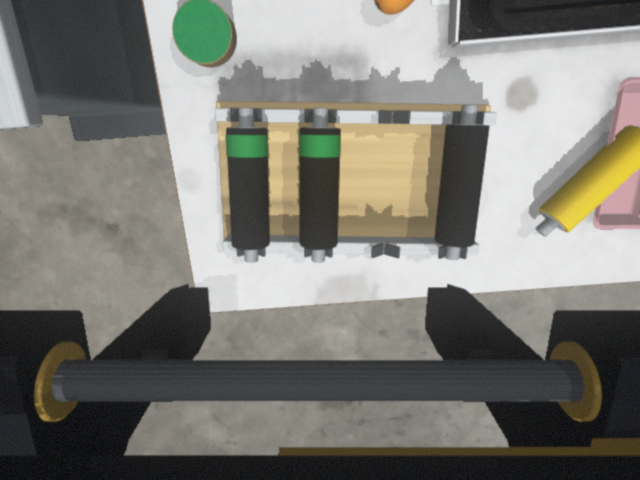

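Run:
```python
from fit import *
s=readout.read_state();print(np.round(s['ee_pos'],4),np.round(s['dq'],3))
p,d=imaging.camera("wrist");cv2.imwrite("pics/w2.png",p);np.save("pics/w2.npy",d)
P=wcloud(s,d);np.save("pics/w2P.npy",P)
for nm,x0,ax in [("c0",[.6427,-.262,.052],[.096,.995,0]),("c2",[.487,-.247,.052],[.096,.995,0]),("c3",[.41,-.239,.052],[.096,.995,0])]:
    c,a=np.array(x0),np.array(ax)
    for k in range(4):
        X=near(P,c,a,h=.05);c,a,m=fitcyl(X,c,a)
    print(nm,len(X),c.round(4),a.round(4),m.round(4))
cv2.imwrite("pics/w2c.png",cv2.resize(p[90:270,205:505],(800,480),interpolation=2))
```

```text
[ 0.4829 -0.2573  0.3612] [-0.087 -0.012  0.067 -0.028 -0.031  0.033]
c0 3972 [ 0.643  -0.262   0.0511] [9.200e-02 9.958e-01 1.000e-04] 0.0004
c2 3791 [ 0.4876 -0.2471  0.0512] [0.0927 0.9957 0.0064] 0.0004
c3 3811 [ 0.4099 -0.239   0.0512] [0.0933 0.9956 0.0068] 0.0004
```

View pics/w2c.png

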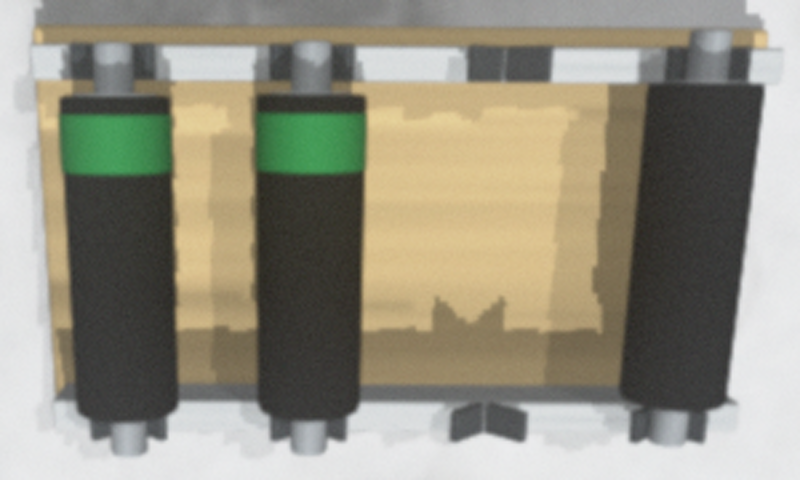

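```bash
cat >> h.py <<'E'
def wray(pos,rot,u,v,z):
    i=imaging.camera_info("wrist");T=i['T_tool_cam'];R=q2R(rot)
    d=R@(T[:3,:3]@np.array([(u-i['cx'])/i['fx'],(v-i['cy'])/i['fy'],1]));o=R@T[:3,3]+pos
    return o+d*(z-o[2])/d[2]
E
python3 - <<'E'
from h import *
s=readout.read_state();pos=np.array([.4829,-.2573,.3612]);print(np.round(s['ee_pos'],4),np.round(s['ee_rot'],4))
a=np.array([.0935,.9956,0]);b=np.array([-.9956,.0935,0])
for x,y,z in [(570,46,.0385),(570,80,.0385),(590,402,.0385),(590,432,.0385),(505,63,.0385),(487,420,.0385),(667,448,.052),(710,30,.052),(308,455,.052),(312,42,.052)]:
    X=wray(pos,s['ee_rot'],205+x*.375,90+y*.375,z);print(x,y,X.round(4),"along",(X@a).round(4),"across",(X@b).round(4))
for c in ([.643,-.262,.051],[.4876,-.2471,.051],[.4099,-.239,.051]): print(np.dot(c,a).round(4),np.dot(c,b).round(4))
E
```

```text
[ 0.4813 -0.2588  0.3604] [ 1.000e-04  7.390e-01  6.737e-01 -5.000e-04]
570 46 [ 0.5989 -0.1795  0.0385] along -0.1227 across -0.613
570 80 [ 0.5986 -0.1926  0.0385] along -0.1358 across -0.614
590 402 [ 0.6047 -0.3306  0.0385] along -0.2726 across -0.633
590 432 [ 0.6045 -0.3447  0.0385] along -0.2867 across -0.6341
505 63 [ 0.5725 -0.1836  0.0385] along -0.1293 across -0.5872
487 420 [ 0.5589 -0.3348  0.0385] along -0.2811 across -0.5877
667 448 [ 0.6343 -0.3503  0.052 ] along -0.2894 across -0.6643
710 30 [ 0.65   -0.1787  0.052 ] along -0.1172 across -0.6638
308 455 [ 0.4783 -0.3391  0.052 ] along -0.2929 across -0.5079
312 42 [ 0.4952 -0.1688  0.052 ] along -0.1218 across -0.5088
-0.2007 -0.6647
-0.2004 -0.5086
-0.1996 -0.4304
```

Run:
```python
from plan import *
a=[.05*.866,.865,.5]
show([([.497,-.078,.32],standR(a),5)])
```

```text
5 rows ->  [ 0.4969 -0.0784  0.3203]
0,0.036,-0,0.008,0.002,0.105,-0.008,  0,0.036,-0,0.012,0.002,0.105,-0.009,  0,0.033,0,0.015,0.002,0.105,-0.008,  0,0.032,0.001,0.019,0.002,0.104,-0.008,  0,0.03,0.001,0.022,0.002,0.105,-0.008
```

Request:
play_rows:
  steps: [0,0.036,0,0.008,0.002,0.105,-0.008,0,0.036,0,0.012,0.002,0.105,-0.009,0,0.033,0,0.015,0.002,0.105,-0.008,0,0.032,0.001,0.019,0.002,0.104,-0.008,0,0.03,0.001,0.022,0.002,0.105,-0.008,0,0,0,0,0,0,0]

```text
time: 2.0
ee_pos: [0.4954, -0.08, 0.3193]
ee_rot: [-0.179, 0.702, 0.663, 0.187]
force: [0.4, -0.6, -0.8]
grip_width: 0.999
```

Run:
```python
from fit import *
p,d=imaging.camera("wrist")
s=readout.read_state();print({k:np.round(v,4).tolist() for k,v in s.items() if k in('time','joints','ee_pos','ee_rot','force')})
p,d=imaging.camera("wrist");cv2.imwrite("pics/w3.png",p);np.save("pics/w3.npy",d)
s2=readout.read_state();print(np.round(s2['ee_pos'],4),np.round(s2['dq'],3))
P=wcloud(s,d);np.save("pics/w3P.npy",P)
c,a=np.array([.497,.09,.118]),np.array([.05,.865,.5])
for k in range(5):
    X=near(P,c,a,h=.05);c,a,m=fitcyl(X,c,a);print(len(X),c.round(4),a.round(4),m.round(4))
np.savez("pics/w3pose.npz",pos=s['ee_pos'],rot=s['ee_rot'])
```

```text
{'time': 2.05, 'joints': [-0.603, 0.3201, 1.3061, 0.4503, 1.7844, -0.5102], 'ee_pos': [0.4957, -0.0809, 0.32], 'ee_rot': [-0.1778, 0.7021, 0.6637, 0.1871], 'force': [0.0611, 0.3993, 0.2567]}
[ 0.496  -0.0812  0.3204] [-0.    -0.003 -0.016  0.003  0.001  0.   ]
1341 [0.4995 0.097  0.1057] [0.0506 0.8637 0.5014] 0.0003
4696 [0.4995 0.0969 0.1058] [0.0495 0.8628 0.5031] 0.0004
4696 [0.4995 0.0969 0.1058] [0.0495 0.8628 0.5031] 0.0004
4696 [0.4995 0.0969 0.1058] [0.0495 0.8628 0.5031] 0.0004
4696 [0.4995 0.0969 0.1058] [0.0495 0.8628 0.5031] 0.0004
```

View pics/w3.png

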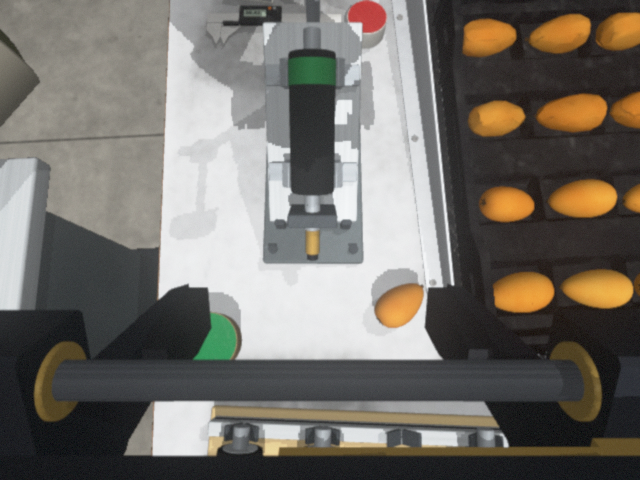

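Run:
```python
from fit import *
z=np.load("pics/w3pose.npz");pos,rot=z['pos'],z['rot']
i=imaging.camera_info("wrist");T=i['T_tool_cam']
def wp(X):
    t=q2R(rot).T@(X-pos);c=T[:3,:3].T@(t-T[:3,3]);return i['fx']*c[0]/c[2]+i['cx'],i['fy']*c[1]/c[2]+i['cy']
a=np.array([.0495,.8628,.5031]);c=np.array([.4995,.0969,.1058])+.0243*a;y=np.cross([0,0,1],a);y/=np.linalg.norm(y);n=np.cross(a,y)
p=cv2.imread("pics/w3.png");S=4;x0,y0=240,0
q=cv2.resize(p[0:270,240:390],None,fx=S,fy=S,interpolation=2)
for (xa,nn,yy,col) in [(-.085,.016,.025,(0,0,255)),(-.085,.016,-.025,(0,0,255)),(-.085,.008,0,(255,0,0)),(-.065,.022,0,(0,255,255)),(.065,.022,0,(0,255,255)),(.036,-.006,.032,(255,255,0)),(.062,-.006,.032,(255,255,0)),(-.036,-.006,-.032,(255,255,0)),(-.062,-.006,-.032,(255,255,0)),(.085,.008,0,(255,0,0))]:
    u,v=wp(c+xa*a+nn*n+yy*y);cv2.circle(q,(int((u-x0+.5)*S),int((v-y0+.5)*S)),4,col,-1)
h=q[0:1080:1];q=cv2.resize(q,(333,600)) if 0 else q[440:1040];cv2.imwrite("pics/w3c.png",q)
q2=cv2.resize(p[0:140,240:390],None,fx=4,fy=4);
print(c.round(4))
```

```text
[0.5007 0.1179 0.118 ]
```

View pics/w3c.png

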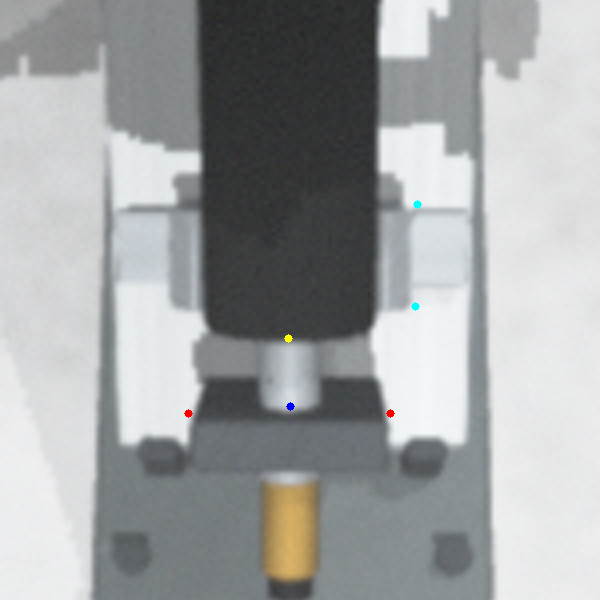

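```bash
cat >> plan.py <<'E'
SA=np.array([.0495,.8628,.5031]);SA/=np.linalg.norm(SA);SY=np.cross([0,0,1],SA);SY/=np.linalg.norm(SY);SN=np.cross(SA,SY)
HOME=np.array([.5007,.1179,.118]);C1=np.array([.5651,-.2585,.052]);RA=np.array([.0935,.9956,0]);C0=np.array([.643,-.2640,.052])
def st(x,y,n): return HOME+x*SA+y*SY+n*SN
def instand(p): d=np.array(p)-HOME;return np.array([d@SA,d@SY,d@SN])
SR=standR(SA);RR=rackR(RA)
E
python3 - <<'E'
from plan import *
print(SR.round(3),SN)
show([(st(-.014,0,.08),SR),(st(-.014,0,.0035),SR,3)])
E
```

```text
[[ 0.05   0.998  0.029]
 [ 0.863 -0.057  0.502]
 [ 0.503 -0.    -0.864]] [-0.02881638 -0.50227816  0.86422582]
4 rows ->  [0.4972 0.0658 0.18  ]
0,0.014,-0.002,0.049,-0,0.001,0,  0,0.015,-0.001,0.048,-0,0.002,0.001,  0,0.014,-0.002,0.049,-0,0.001,-0,  0,0.014,-0.002,0.049,-0.001,0.002,0
3 rows ->  [0.4995 0.1039 0.1143]
0,-0,0,0.025,0,-0,0,  0,-0,0,0.026,0,-0,0,  0,-0,0,0.025,0,-0,0
```

Request:
play_rows:
  steps: [0,0.014,-0.002,0.049,0,0.001,0,0,0.015,-0.001,0.048,0,0.002,0.001,0,0.014,-0.002,0.049,0,0.001,0,0,0.014,-0.002,0.049,0,0.002,0,0,0,0,0,0,0,0]

```text
time: 2.72
ee_pos: [0.4964, 0.0681, 0.1789]
ee_rot: [-0.181, 0.701, 0.664, 0.189]
force: [0.2, -0.7, 0.8]
grip_width: 1.0
```

Run:
```python
from plan import *
p,R=cur();print(instand(p).round(4),readout.read_state()['force'])
pp,d=imaging.camera("scene");cv2.imwrite("pics/s3.png",cv2.resize(pp[120:400,220:560],(780,642))[:600])
p,R=cur();print(instand(p).round(4));print((SR.T@R).round(4))
show([(st(-.014,0,.0035),SR,3)])
```

```text
[-0.0125  0.0015  0.0778] [ 0.23151793 -0.67201094  0.80108793]
[-0.0129  0.0004  0.0795]
[[ 1.      0.0021  0.0012]
 [-0.0021  1.     -0.0021]
 [-0.0012  0.0021  1.    ]]
3 rows ->  [0.4994 0.1042 0.1141]
0,-0,0,0.025,-0.001,-0,0.001,  0,-0.001,0,0.026,-0,-0.001,0,  0,-0,0,0.025,-0.001,-0,0.001
```

View pics/s3.png

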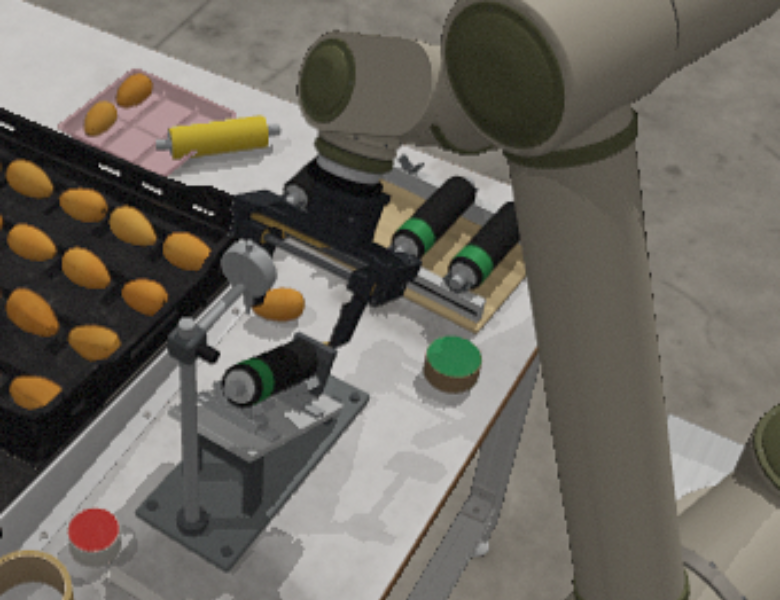

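Request:
play_rows:
  steps: [0,-0.001,0,0.022,0,0,0,0,0,0,0.022,0,0,0,0,0,0,0.022,0,0,0,0,0,0,0.01,0,0,0,0,0,0,0,0,0,0]

```text
time: 3.4
ee_pos: [0.4999, 0.104, 0.1146]
ee_rot: [-0.179, 0.701, 0.663, 0.19]
force: [-0.4, 0.1, -0.3]
grip_width: 0.998
```

Run:
```python
from plan import *
p,R=cur();print(instand(p).round(4),readout.read_state()['force'])
pp,d=imaging.camera("scene");cv2.imwrite("pics/s4.png",cv2.resize(pp[180:380,260:460],(600,600)))
p,R=cur();print(instand(p).round(4))
```

```text
[-0.0138 -0.      0.0041] [-0.37475278  0.12733652 -0.32429988]
[-0.0136 -0.0001  0.0043]
```

View pics/s4.png

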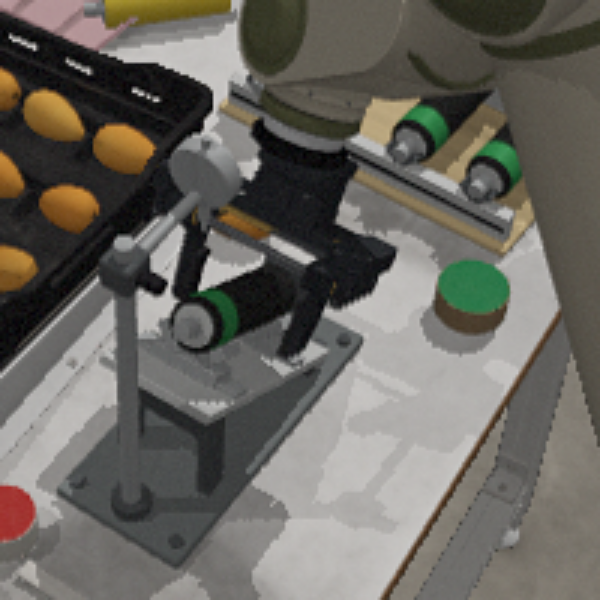

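Fingers straddle the roller between the V-blocks. Close.

Request:
play_rows:
  steps: [255,0,0,0,0,0,0,255,0,0,0,0,0,0,255,0,0,0,0,0,0,255,0,0,0,0,0,0,255,0,0,0,0,0,0]
  force: 40

```text
time: 4.08
ee_pos: [0.5002, 0.1046, 0.1144]
ee_rot: [-0.179, 0.701, 0.663, 0.191]
force: [4.9, 1.1, -0.7]
grip_width: 0.484
```

Run:
```python
from plan import *
s=readout.read_state();p,R=cur();print(instand(p).round(4),np.round(s['force'],2),s['grip_width']*88)
p0=st(-.014,0,.0035+.06)
# lift 60 along normal, then downhill/away to above rack
q,Rq=show([(p+.06*SN,SR,3)],255)
off=.014 # roller middle is +.0138 uphill of grasp
tgt=C1-off*RA/np.linalg.norm(RA)
q2,R2=show([(tgt+[0,0,.15],RR)],255,start=(q,Rq))
print(tgt)
```

```text
[-0.0133 -0.0003  0.0036] [ 4.91  1.13 -0.74] 42.56359156201369
3 rows ->  [0.4984 0.0744 0.1662]
255,0,0,-0.02,0,-0.001,0.001,  255,0,0,-0.02,0.001,-0,0,  255,0,0,-0.02,0,-0.001,0.001
7 rows ->  [ 0.5634 -0.2728  0.2018]
255,-0.04,0.012,-0.029,-0.001,-0.075,0.005,  255,-0.041,0.013,-0.026,-0.002,-0.076,0.005,  255,-0.044,0.012,-0.023,-0.001,-0.075,0.005,  255,-0.045,0.013,-0.019,-0.001,-0.075,0.005,  255,-0.046,0.013,-0.016,-0.002,-0.075,0.005,  255,-0.048,0.014,-0.012,-0.001,-0.076,0.005,  255,-0.048,0.013,-0.009,-0.001,-0.075,0.005
[ 0.56379097 -0.27243867  0.052     ]
```

Request:
play_rows:
  steps: [255,0,0,-0.01,0,0,0,255,0,0,-0.02,0,0,0,255,0,0,-0.03,0,0,0]

```text
time: 4.45
ee_pos: [0.4969, 0.0743, 0.1659]
ee_rot: [-0.181, 0.701, 0.663, 0.189]
force: [0.9, -0.0, -3.4]
grip_width: 0.484
```

Run:
```python
from plan import *
s=readout.read_state();p,R=cur();print(instand(p).round(4),np.round(s['force'],2),s['grip_width']*88)
pp,d=imaging.camera("scene");cv2.imwrite("pics/s5.png",cv2.resize(pp[180:380,260:460],(600,600)))
p,R=cur()
tgt=C1-.0138*RA
print(tgt.round(4));show([(tgt+[0,0,.14],RR)],255)
```

```text
[-0.0137  0.0013  0.0634] [ 0.93 -0.04 -3.41] 42.62563289874243
[ 0.5638 -0.2722  0.052 ]
7 rows ->  [ 0.5638 -0.2727  0.1916]
255,-0.04,0.012,-0.027,-0.001,-0.075,0.005,  255,-0.043,0.012,-0.024,-0.001,-0.076,0.006,  255,-0.044,0.013,-0.021,-0.001,-0.075,0.005,  255,-0.045,0.013,-0.018,-0.001,-0.075,0.006,  255,-0.046,0.013,-0.014,-0.001,-0.076,0.005,  255,-0.048,0.013,-0.01,-0.001,-0.075,0.006,  255,-0.048,0.014,-0.007,-0.001,-0.075,0.005
```

View pics/s5.png

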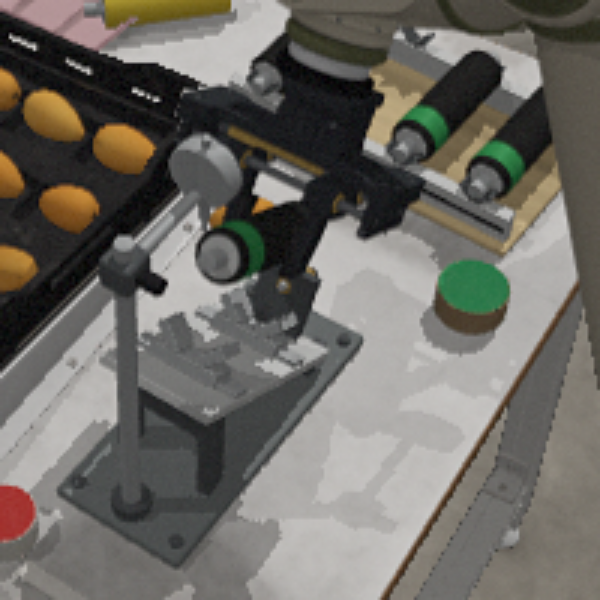

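Roller is lifted cleanly, plunger free. Carry it to above cradle 1.

Request:
play_rows:
  steps: [255,-0.04,0.012,-0.027,-0.001,-0.075,0.005,255,-0.043,0.012,-0.024,-0.001,-0.076,0.006,255,-0.044,0.013,-0.021,-0.001,-0.075,0.005,255,-0.045,0.013,-0.018,-0.001,-0.075,0.006,255,-0.046,0.013,-0.014,-0.001,-0.076,0.005,255,-0.048,0.013,-0.01,-0.001,-0.075,0.006,255,-0.048,0.014,-0.007,-0.001,-0.075,0.005,255,0,0,0,0,0,0]

```text
time: 5.5
ee_pos: [0.5632, -0.2728, 0.1863]
ee_rot: [-0.002, 0.74, 0.673, -0.001]
force: [-1.1, 0.3, -3.9]
grip_width: 0.482
```

Run:
```python
from plan import *
from fit import *
p,d=imaging.camera("wrist");
s=readout.read_state();p,d=imaging.camera("wrist");cv2.imwrite("pics/w5.png",p)
R=q2R(s['ee_rot']);pos=np.array(s['ee_pos']);print(s['time'],pos.round(4),(RR.T@R).round(4)[2],(RR.T@R).round(4)[0],s['grip_width']*88,np.round(s['dq'],3))
P=wcloud(s,d);c=pos+.003*R[:,2]+.02*R[:,0];a=R[:,0]
P2=P.reshape(-1,3)
for k in range(5):
    X=near(P,c,a,h=.05);X=X[(X-pos)@R[:,0]>.015]
    c,a,m=fitcyl(X,c,a)
print(len(X),"in tool",(R.T@(c-pos)).round(4),(R.T@a).round(4),m.round(4),a.round(4))
```

```text
5.55 [ 0.563  -0.2711  0.1862] [-0.0038  0.0053  1.    ] [ 1.0e+00 -6.0e-04  3.8e-03] 42.168852240527585 [ 0.024 -0.019  0.031  0.013  0.006  0.003]
24777 in tool [ 0.02   -0.0004  0.0036] [ 1.      0.0031 -0.0043] 0.0003 [0.0972 0.9952 0.0081]
```

View pics/w5.png

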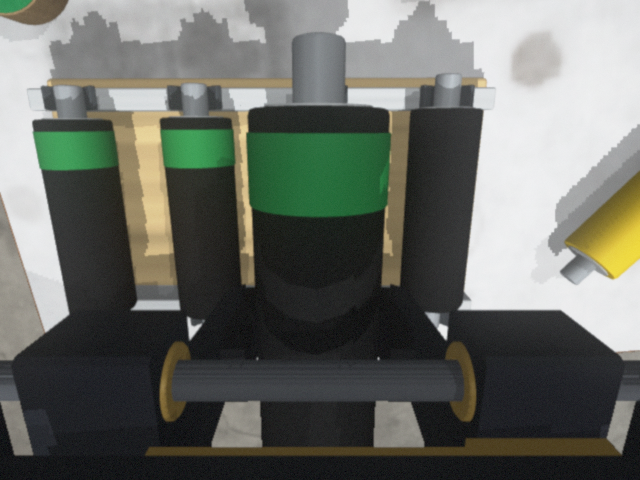

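Run:
```python
from plan import *
i=imaging.camera_info("wrist");T=i['T_tool_cam']
def tx(u,v,z):
    d=T[:3,:3]@np.array([(u-i['cx'])/i['fx'],(v-i['cy'])/i['fy'],1]);o=T[:3,3];return (o+d*(z-o[2])/d[2])
print(tx(319,107,-.0184),tx(319,35,-.0044),tx(319,132,-.0184),tx(319,216,-.0184))
p,R=cur();
# roller mid in tool (m,-.0004,.0036)
m=.0137
tgtR=RR
t=C1-tgtR@np.array([m,-.0004,.0036])
print(t);show([(t+[0,0,.03],tgtR,3),(t+[0,0,.003],tgtR,2)],255)
```

```text
[ 7.67408171e-02 -5.34534304e-05 -1.84000000e-02] [ 9.59545115e-02 -2.15682728e-05 -4.40000000e-03] [ 7.06200506e-02 -4.68838351e-05 -1.84000000e-02] [ 4.84136695e-02 -2.30490860e-05 -1.84000000e-02]
[ 0.56421727 -0.27217738  0.0556    ]
3 rows ->  [ 0.5643 -0.272   0.0854]
255,-0.001,0.001,0.034,-0.002,-0.001,0,  255,-0,0,0.033,-0.002,-0.002,0,  255,-0.001,0.001,0.034,-0.001,-0.001,0
2 rows ->  [ 0.5643 -0.272   0.0584]
255,-0,-0,0.013,-0,-0,0,  255,-0,-0,0.014,-0,-0,0
```

Request:
play_rows:
  steps: [255,0.001,0.001,0.034,-0.002,-0.001,0,255,0,0,0.033,-0.002,-0.002,0,255,0,0.001,0.034,-0.001,-0.001,0,255,0,0,0.013,0,0,0,255,0,0,0.01,0,0,0,255,0,0,0,0,0,0]

```text
time: 6.35
ee_pos: [0.5654, -0.2696, 0.0638]
ee_rot: [0.001, 0.739, 0.673, -0.0]
force: [0.1, -0.4, -4.2]
grip_width: 0.487
```

Run:
```python
from plan import *
s=readout.read_state();p,R=cur();print(p.round(4),np.round(s['force'],2),s['grip_width']*88,(RR.T@R).round(4)[2])
t=C1-RR@np.array([.012,-.0004,.0036]);print("err tool",(R.T@(t-p)).round(4))
pp,d=imaging.camera("scene");cv2.imwrite("pics/s6.png",cv2.resize(pp[150:290,320:480],(686,600)))
```

```text
[ 0.5654 -0.2696  0.0638] [ 0.06 -0.43 -4.19] 42.82568318392728 [ 0.0018 -0.0016  1.    ]
err tool [-0.0009 -0.0009  0.0082]
```

View pics/s6.png

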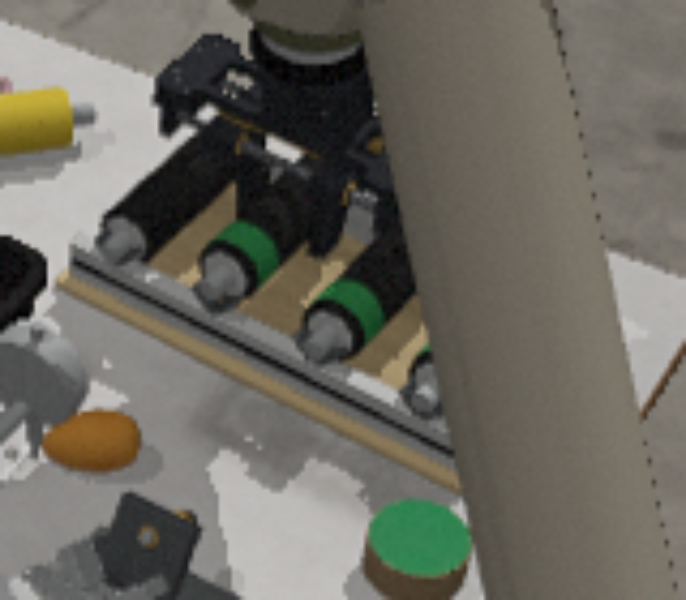

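Request:
play_rows:
  steps: [255,0,-0.001,0.005,0,0,0,255,0,0,0.002,0,0,0,255,0,0,0.001,0,0,0,255,0,0,0,0,0,0]
  force: 15

```text
time: 6.9
ee_pos: [0.5643, -0.2698, 0.0556]
ee_rot: [0.001, 0.739, 0.673, -0.0]
force: [-0.6, 0.7, -4.4]
grip_width: 0.486
```

Run:
```python
from plan import *
s=readout.read_state();p,R=cur();print(p.round(4),np.round(s['force'],2),s['grip_width']*88,(RR.T@R).round(4)[2])
t=C1-RR@np.array([.012,-.0004,.0036]);print("err tool",(R.T@(t-p)).round(4))
```

```text
[ 0.5643 -0.2698  0.0556] [-0.63  0.72 -4.36] 42.76280106699457 [ 0.0018 -0.0015  1.    ]
err tool [-0.0007  0.0002  0.    ]
```

Request:
play_rows:
  steps: [255,0,0,0.001,0,0,0,255,0,0,0.001,0,0,0,255,0,0,0,0,0,0]

```text
time: 7.28
ee_pos: [0.5644, -0.2698, 0.0543]
ee_rot: [0.002, 0.739, 0.673, -0.0]
force: [-2.8, 1.6, 4.0]
grip_width: 0.486
```

Request:
play_rows:
  steps: [120,0,0,0,0,0,0,105,0,0,0,0,0,0,90,0,0,0,0,0,0,85,0,0,0,0,0,0]

```text
time: 7.78
ee_pos: [0.5643, -0.2698, 0.0535]
ee_rot: [0.001, 0.739, 0.673, -0.0]
force: [-0.4, 0.6, -0.1]
grip_width: 0.667
```

Run:
```python
from plan import *
from fit import *
s=readout.read_state();p,R=cur();print(p.round(4),np.round(s['force'],2),s['grip_width']*88)
pp,d=imaging.camera("wrist");cv2.imwrite("pics/w6.png",pp)
P=wcloud(s,d);pos=p;c=pos+.003*R[:,2]+.02*R[:,0];a=R[:,0]
for k in range(5):
    X=near(P,c,a,h=.05);X=X[(X-pos)@R[:,0]>.015]
    c,a,m=fitcyl(X,c,a)
print(len(X),c.round(4),a.round(4),m.round(4), "dev from C1",((C1-c)-((C1-c)@a)*a).round(4))
```

```text
[ 0.5643 -0.2698  0.0535] [-0.36  0.6  -0.14] 58.7347037060711
25084 [ 0.5656 -0.2498  0.051 ] [0.092  0.9956 0.0168] 0.0003 dev from C1 [ 0.0003 -0.      0.0012]
```

View pics/w6.png

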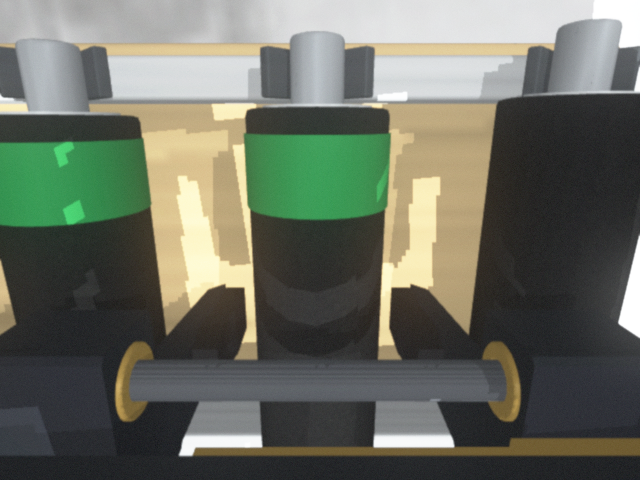

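Run:
```python
from plan import *
p,R=cur()
show([(p+[0,0,.05],R,2),(np.array([.643,-.264,.18]),RR)],85)
```

```text
2 rows ->  [ 0.5643 -0.2696  0.1035]
85,-0,0,-0.025,0,0,0,  85,-0,0,-0.025,0,0,0
2 rows ->  [ 0.6431 -0.2638  0.1796]
85,0.006,0.039,-0.038,0.001,0.001,0,  85,0.007,0.039,-0.038,0.001,0.001,0
```

Request:
play_rows:
  steps: [85,0,0,-0.02,0,0,0,85,0,0,-0.03,0,0,0,85,0.006,0.039,-0.038,0.001,0.001,0,85,0.007,0.039,-0.038,0.001,0.001,0,85,0,0,0,0,0,0]

```text
time: 8.45
ee_pos: [0.6455, -0.2637, 0.1824]
ee_rot: [0.003, 0.739, 0.674, 0.001]
force: [-0.3, -0.2, -0.9]
grip_width: 0.67
```

Run:
```python
from plan import *
from fit import *
imaging.camera("wrist")
s=readout.read_state();p,R=cur();print(s['time'],p.round(4),np.round(s['force'],2),s['grip_width']*88,np.round(s['joints'],2))
pp,d=imaging.camera("wrist");cv2.imwrite("pics/w7.png",pp)
P=wcloud(s,d)
for c in (C0,C1):
    a=RA
    for k in range(5):
        X=near(P,c,a,h=.07);c,a,m=fitcyl(X,c,a)
    Q=near(P,c,a,h=.12,r=.024);Q=Q[np.linalg.norm((Q-c)-np.outer((Q-c)@a,a),axis=1)>.020];t=(Q-c)@a
    print(len(X),c.round(4),a.round(4),m.round(4),"sleeve uphill end",(c+a*np.percentile(t,99.5)).round(4))
pp,d=imaging.camera("top");cv2.imwrite("pics/t7.png",cv2.resize(pp[190:330,200:490],(800,386)))
```

```text
8.5 [ 0.6436 -0.2636  0.18  ] [0.16 1.13 0.57] 58.79552224791201 [-0.56  0.7   0.96 -0.    1.48 -0.47]
13430 [ 0.6427 -0.264   0.051 ] [ 0.0927  0.9957 -0.0018] 0.0004 sleeve uphill end [ 0.6498 -0.1876  0.0509]
11307 [ 0.5648 -0.2585  0.0511] [0.0932 0.9956 0.0038] 0.0004 sleeve uphill end [ 0.5721 -0.1799  0.0514]
```

View pics/w7.png

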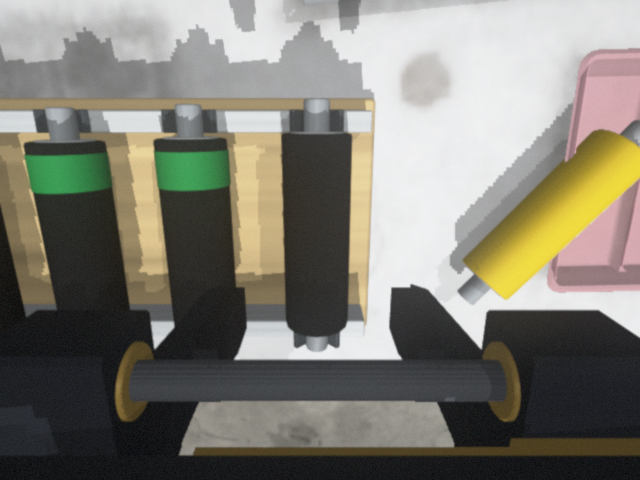

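View pics/t7.png

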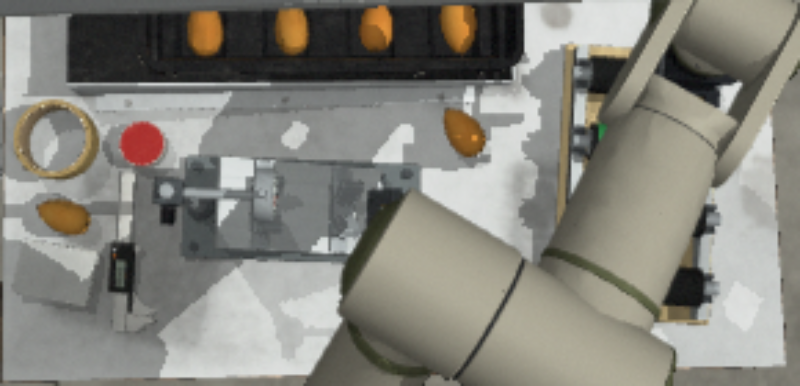

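Run:
```python
from plan import *
pos=np.array([.6436,-.2636,.18]);s=readout.read_state()
a=RA/np.linalg.norm(RA)
for u,v,z in [(317,133,.074),(317,99,.060),(317,350,.052),(188,139,.074),(188,104,.060)]:
    X=wray(pos,s['ee_rot'],u,v,z);print(X.round(4),(X@a).round(4))
p,R=cur();mid=np.array([.6427,-.2640,.0515]);print(p.round(4),mid@a)
t=mid-.014*a+[0,0,.003]
show([(t+[0,0,.03],RR,3),(t,RR,2)],85)
```

```text
[ 0.6488 -0.1965  0.074 ] -0.1349
[ 0.6505 -0.1777  0.06  ] -0.1161
[ 0.6344 -0.3485  0.052 ] -0.2877
[ 0.5758 -0.1929  0.074 ] -0.1382
[ 0.5749 -0.1734  0.06  ] -0.1188
[ 0.642  -0.2636  0.1781] -0.20274984182056588
3 rows ->  [ 0.6415 -0.2775  0.0841]
85,-0.005,0,0.031,-0.001,-0,0,  85,-0.005,0.001,0.031,-0.001,-0.001,0,  85,-0.004,-0,0.032,-0.001,-0,0
2 rows ->  [ 0.6415 -0.2775  0.0541]
85,-0,-0,0.015,-0,-0,0,  85,-0,-0,0.015,-0,-0,0
```

Request:
play_rows:
  steps: [85,-0.004,0,0.031,-0.001,0,0,85,-0.004,0.001,0.031,-0.001,-0.001,0,85,-0.004,0,0.032,-0.001,0,0,85,0,0,0.015,0,0,0,85,0,0,0.014,0,0,0,85,0,0,0,0,0,0]

```text
time: 9.35
ee_pos: [0.6427, -0.2757, 0.0561]
ee_rot: [0.001, 0.739, 0.673, 0.0]
force: [0.4, 0.4, 0.7]
grip_width: 0.663
```

Run:
```python
from plan import *
s=readout.read_state();p,R=cur();print(p.round(4),np.round(s['force'],2),s['grip_width']*88,(RR.T@R).round(4)[2])
mid=np.array([.6427,-.2640,.0515]);print("roller in tool",(R.T@(mid-p)).round(4))
```

```text
[ 0.6427 -0.2757  0.0561] [0.44 0.41 0.66] 58.37378470820451 [ 2.0e-04 -1.3e-03  1.0e+00]
roller in tool [ 0.0116 -0.0011  0.0045]
```

Request:
play_rows:
  steps: [100,0,-0.001,0.001,0,0,0,255,0,0,0,0,0,0,255,0,0,0,0,0,0,255,0,0,0,0,0,0,255,0,0,0,0,0,0]
  force: 40

```text
time: 9.98
ee_pos: [0.6421, -0.2759, 0.0564]
ee_rot: [0.001, 0.739, 0.673, 0.001]
force: [-2.8, 1.3, 6.0]
grip_width: 0.483
```

Run:
```python
from plan import *
s=readout.read_state();p,R=cur();print(p.round(4),np.round(s['force'],2),s['grip_width']*88)
up=p+[0,0,.13]
q=show([(up,R,4)],255)
# above stand, offset; roller mid ~.013 uphill in tool
show([(st(-.013+.006-.03,0,.11),SR)],255,start=q)
```

```text
[ 0.6421 -0.2759  0.0564] [-2.78  1.29  6.  ] 42.503282608072446
4 rows ->  [ 0.6417 -0.2757  0.1863]
255,-0,0,-0.032,0,0,0,  255,-0,0,-0.033,0,0,0,  255,-0,0,-0.032,0,0,0,  255,-0,0,-0.033,0,0,0
6 rows ->  [0.4953 0.0314 0.1942]
255,0.049,-0.029,-0.001,0.002,0.088,-0.006,  255,0.048,-0.029,0.002,0.002,0.088,-0.005,  255,0.049,-0.028,0.008,0.002,0.088,-0.006,  255,0.047,-0.028,0.011,0.002,0.088,-0.006,  255,0.047,-0.028,0.016,0.002,0.088,-0.005,  255,0.046,-0.028,0.02,0.002,0.088,-0.006
```

Request:
play_rows:
  steps: [255,0,0,-0.01,0,0,0,255,0,0,-0.03,0,0,0,255,0,0,-0.045,0,0,0,255,0,0,-0.045,0,0,0,255,0,0,0,0,0,0]

```text
time: 10.6
ee_pos: [0.6427, -0.2761, 0.1893]
ee_rot: [0.005, 0.739, 0.673, 0.002]
force: [0.8, 0.8, -4.7]
grip_width: 0.484
```

Run:
```python
from plan import *
from fit import *
imaging.camera("wrist")
s=readout.read_state();pos,R=cur();print(s['time'],pos.round(4),np.round(s['force'],2),s['grip_width']*88)
pp,d=imaging.camera("wrist");cv2.imwrite("pics/w8.png",pp)
P=wcloud(s,d);c=pos+.003*R[:,2]+.02*R[:,0];a=R[:,0]
for k in range(5):
    X=near(P,c,a,h=.05);X=X[(X-pos)@R[:,0]>.015];c,a,m=fitcyl(X,c,a)
print("in tool",(R.T@(c-pos)).round(4),(R.T@a).round(4),m.round(4))
show([(st(-.013+.006-.03,0,.11),SR)],255)
```

```text
10.65 [ 0.6418 -0.2756  0.1862] [-0.54  0.21 -4.06] 42.4649205405635
in tool [ 0.02   -0.0005  0.0055] [ 9.999e-01 -2.000e-04  1.050e-02] 0.0003
6 rows ->  [0.4958 0.0312 0.1945]
255,0.049,-0.029,-0.002,0.002,0.088,-0.006,  255,0.048,-0.029,0.003,0.001,0.088,-0.006,  255,0.049,-0.028,0.007,0.002,0.087,-0.005,  255,0.047,-0.028,0.011,0.002,0.088,-0.006,  255,0.047,-0.028,0.015,0.001,0.088,-0.006,  255,0.046,-0.027,0.02,0.002,0.088,-0.006
```

View pics/w8.png

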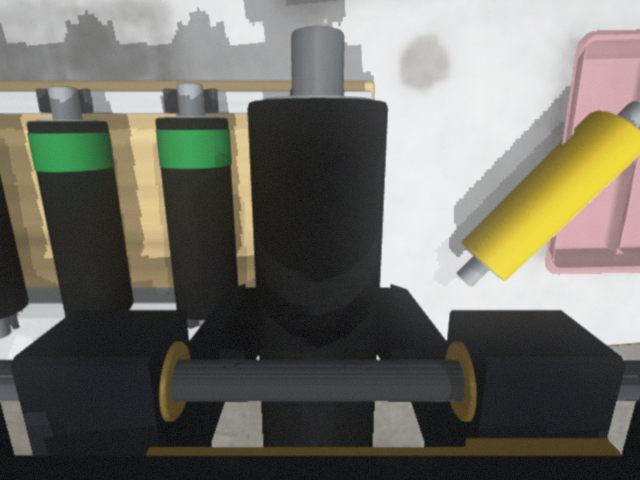

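Request:
play_rows:
  steps: [255,0.049,-0.029,-0.002,0.002,0.088,-0.006,255,0.048,-0.029,0.003,0.001,0.088,-0.006,255,0.049,-0.028,0.007,0.002,0.087,-0.005,255,0.047,-0.028,0.011,0.002,0.088,-0.006,255,0.047,-0.028,0.015,0.001,0.088,-0.006,255,0.046,-0.027,0.02,0.002,0.088,-0.006,255,0,0,0,0,0,0]

```text
time: 11.58
ee_pos: [0.4935, 0.0334, 0.1936]
ee_rot: [-0.181, 0.701, 0.663, 0.188]
force: [-0.0, -0.9, -3.1]
grip_width: 0.484
```

Run:
```python
from plan import *
from fit import *
imaging.camera("wrist")
s=readout.read_state();pos,R=cur();print(s['time'],pos.round(4),instand(pos).round(4),np.round(s['force'],2),s['grip_width']*88)
pp,d=imaging.camera("wrist");cv2.imwrite("pics/w9.png",pp)
P=wcloud(s,d);c=pos+.003*R[:,2]+.02*R[:,0];a=R[:,0]
for k in range(5):
    X=near(P,c,a,h=.05);X=X[(X-pos)@R[:,0]>.015];c,a,m=fitcyl(X,c,a)
ct=R.T@(c-pos);at=R.T@a
print("in tool",ct.round(4),at.round(4),m.round(4), "axis in stand",np.round([a@SA,a@SY,a@SN],4))
pp,d=imaging.camera("scene");cv2.imwrite("pics/s9.png",cv2.resize(pp[160:380,250:470],(600,600)))
# orientation so that roller axis = SA: small pitch correction
ang=at[2] # tilt toward tool z
Rt=SR@Ro.from_rotvec([0,ang,0]).as_matrix()
print("axis after in stand",(np.array([SA,SY,SN])@(Rt@at)).round(4))
mt=ct+at*(.0145-ct[0])/at[0];print("mid tool",mt.round(4))
def tcp(x,n): return st(x,0,n)-Rt@mt
pose=cur()
q=show([(tcp(.009,.06),Rt,4),(tcp(.009,.010),Rt,4)],255)
```

```text
11.625 [0.495  0.0318 0.1939] [-0.0364  0.0008  0.109 ] [-0.04 -1.27 -3.48] 42.38938517285381
in tool [ 0.02   -0.0004  0.0057] [ 1.     -0.0014  0.0075] 0.0003 axis in stand [ 1.      0.0016 -0.0082]
axis after in stand [ 1.      0.0014 -0.    ]
mid tool [ 0.0145 -0.0004  0.0056]
4 rows ->  [0.4992 0.0807 0.1717]
255,0.008,-0,0.011,0,0.002,-0,  255,0.008,-0,0.011,0,0.002,-0,  255,0.008,-0,0.011,0.001,0.003,-0,  255,0.008,-0,0.012,-0,0.002,-0
4 rows ->  [0.5006 0.1053 0.1282]
255,-0,-0,0.012,-0,-0,-0,  255,-0,-0,0.013,-0,-0,-0,  255,-0.001,-0,0.012,-0,-0,-0,  255,0,-0,0.013,-0,-0,-0
```

View pics/s9.png

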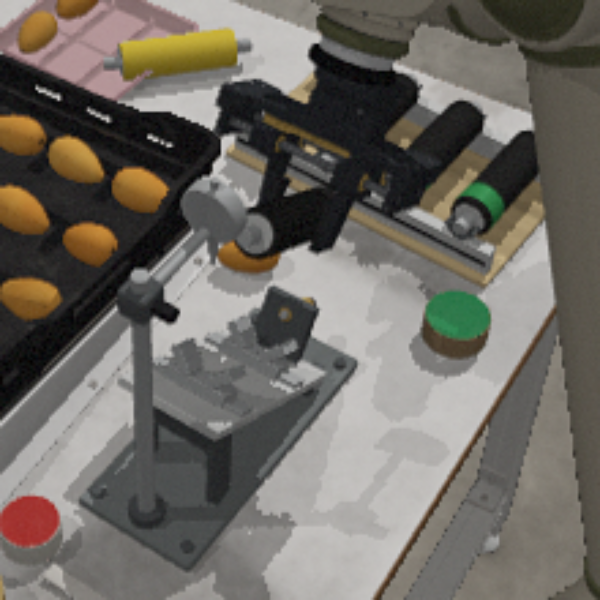

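View pics/w9.png

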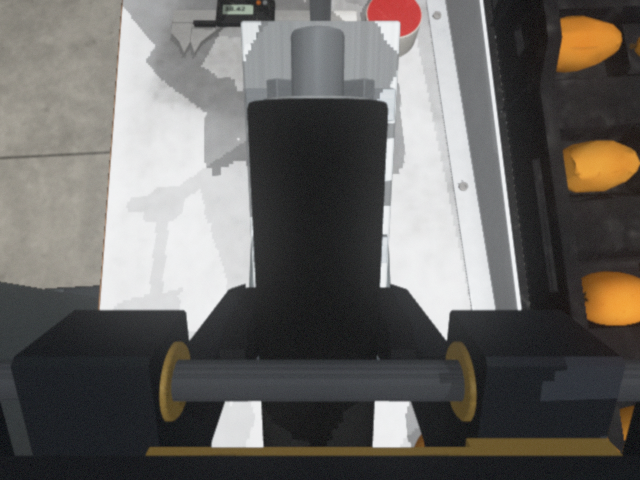

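Request:
play_rows:
  steps: [255,0,0,0.02,0,0.003,0,255,0,0,0.02,0,0.003,0,255,0.012,0,0.005,0,0.003,0,255,0.012,0,0,0,0,0,255,0.008,0,0,0,0,0,255,0,0,0.015,0,0,0,255,0,0,0.015,0,0,0,255,0,0,0,0,0,0]

```text
time: 12.72
ee_pos: [0.4994, 0.0969, 0.1456]
ee_rot: [-0.182, 0.701, 0.662, 0.192]
force: [0.6, -0.3, -3.7]
grip_width: 0.486
```

Run:
```python
from plan import *
s=readout.read_state();pos,R=cur();f=np.array(s['force'])
print(s['time'],instand(pos).round(4),"force stand",np.round([f@SA,f@SY,f@SN],2),s['grip_width']*88)
at=np.array([1,-.0014,.0075]);mt=np.array([.0145,-.0004,.0056])
print("mid",instand(pos+R@mt).round(4),"axis",(np.array([SA,SY,SN])@(R@at)).round(4))
```

```text
12.725 [-0.0044  0.0001  0.0344] force stand [-2.07 -0.64 -3.12] 42.7814107891763
mid [0.0102 0.0005 0.0289] axis [1.     0.0015 0.001 ]
```

Request:
play_rows:
  steps: [255,0,0,0.012,0,0,0,255,0,0,0.01,0,0,0,255,0,0,0.004,0,0,0,255,0,0,0,0,0,0]
  force: 25

```text
time: 13.22
ee_pos: [0.5008, 0.1096, 0.1244]
ee_rot: [-0.181, 0.701, 0.662, 0.193]
force: [-0.3, 0.4, -4.2]
grip_width: 0.488
```

```bash
cat > chk.py <<'E'
from plan import *
s=readout.read_state();pos,R=cur();f=np.array(s['force'])
print(s['time'],"tcp",instand(pos).round(4),"force stand",np.round([f@SA,f@SY,f@SN],2),s['grip_width']*88)
at=np.array([1,-.0014,.0075]);mt=np.array([.0145,-.0004,.0056])
print("mid",instand(pos+R@mt).round(4),"axis",(np.array([SA,SY,SN])@(R@at)).round(4))
E
python3 chk.py
```

```text
13.225 tcp [-0.0039 -0.0006  0.0097] force stand [-1.75  0.27 -3.79] 42.934475070135214
mid [ 0.0106 -0.0002  0.0042] axis [1.0e+00 2.4e-03 6.0e-04]
```

Request:
play_rows:
  steps: [255,0,0,0.002,0,0,0,255,0,0,0.001,0,0,0,255,0,0,0.001,0,0,0,255,0,0,0,0,0,0]

```text
time: 13.72
ee_pos: [0.501, 0.1115, 0.1212]
ee_rot: [-0.181, 0.701, 0.662, 0.193]
force: [0.5, -0.8, -3.4]
grip_width: 0.492
```

```bash
python3 chk.py
```

```text
13.725 tcp [-0.0039 -0.0007  0.0059] force stand [-2.39 -0.59 -2.53] 43.270117989906694
mid [ 0.0107 -0.0003  0.0004] axis [1.0e+00 2.5e-03 4.0e-04]
```

Request:
play_rows:
  steps: [255,0,0,0.001,0,0,0,255,0,0,0,0,0,0,255,-0.002,0,0,0,0,0,255,-0.002,0,0,0,0,0,255,0,0,0,0,0,0]

```text
time: 14.35
ee_pos: [0.5006, 0.1091, 0.1192]
ee_rot: [-0.181, 0.701, 0.662, 0.194]
force: [-3.3, -0.4, 8.1]
grip_width: 0.488
```

```bash
python3 chk.py
```

```text
14.35 tcp [-0.007  -0.0004  0.0055] force stand [3.55 3.22 7.33] 42.90307075304327
mid [ 0.0075 -0.      0.    ] axis [1.     0.0027 0.0023]
```

Request:
play_rows:
  steps: [255,-0.002,0,0,0,0,0,255,-0.002,0,0,0,0,0,255,0,0,0,0,0,0]

```text
time: 14.72
ee_pos: [0.5004, 0.1057, 0.1172]
ee_rot: [-0.181, 0.701, 0.662, 0.194]
force: [-3.2, 0.1, 7.4]
grip_width: 0.487
```

```bash
python3 chk.py
```

```text
14.725 tcp [-0.0109 -0.0004  0.0055] force stand [3.62 3.19 6.48] 42.856424715267075
mid [ 0.0037 -0.      0.    ] axis [1.     0.0028 0.0025]
```

Request:
play_rows:
  steps: [255,-0.001,0,0,0,0,0,255,-0.001,0,0,0,0,0,255,-0.001,0,0,0,0,0,255,0,0,0,0,0,0]

```text
time: 15.22
ee_pos: [0.5003, 0.1033, 0.1159]
ee_rot: [-0.182, 0.701, 0.662, 0.194]
force: [-3.7, 2.0, 9.5]
grip_width: 0.489
```

```bash
python3 chk.py
```

```text
15.225 tcp [-0.0137 -0.0004  0.0055] force stand [6.35 3.8  7.27] 43.00346842760053
mid [ 0.0009 -0.      0.    ] axis [1.     0.0029 0.0029]
```

Request:
play_rows:
  steps: [255,-0.001,0,0,0,0,0,255,0,0,0,0,0,0]

```text
time: 15.48
ee_pos: [0.5003, 0.1025, 0.1154]
ee_rot: [-0.182, 0.701, 0.662, 0.194]
force: [-3.7, 1.9, 9.4]
grip_width: 0.489
```

```bash
python3 chk.py
```

```text
15.475 tcp [-0.0146 -0.0004  0.0055] force stand [6.14 3.81 7.3 ] 42.99424783690025
mid [-0.     -0.      0.0001] axis [1.     0.0029 0.003 ]
```

Request:
play_rows:
  steps: [255,-0.001,0,0,0,0,0,255,-0.001,0,0,0,0,0,255,0,0,0,0,0,0]

```text
time: 15.85
ee_pos: [0.5002, 0.1017, 0.1149]
ee_rot: [-0.182, 0.7, 0.662, 0.195]
force: [-3.3, 7.2, 13.2]
grip_width: 0.492
```

```bash
python3 chk.py
```

```text
15.85 tcp [-0.0156 -0.0004  0.0055] force stand [12.7   3.66  7.83] 43.30939092512765
mid [-0.001  -0.      0.0001] axis [1.     0.003  0.0052]
```

Request:
play_rows:
  steps: [120,0,0,0,0,0,0,105,0,0,0,0,0,0,80,0,0,0,0,0,0,60,0,0,0,0,0,0]
  force: 15

```text
time: 16.35
ee_pos: [0.5004, 0.1, 0.1131]
ee_rot: [-0.181, 0.701, 0.662, 0.193]
force: [0.7, 0.3, -0.5]
grip_width: 0.758
```

Run:
```python
from plan import *
from fit import *
exec(open('chk.py').read())
pp,d=imaging.camera("wrist");cv2.imwrite("pics/w10.png",pp)
P=wcloud(s,d);c=pos+.003*R[:,2]+.02*R[:,0];a=R[:,0]
for k in range(5):
    X=near(P,c,a,h=.05);X=X[(X-pos)@R[:,0]>.015];c,a,m=fitcyl(X,c,a)
print("axis pt in stand",instand(c).round(4),(np.array([SA,SY,SN])@a).round(4))
pp,d=imaging.camera("scene");cv2.imwrite("pics/s10.png",cv2.resize(pp[190:350,270:430],(600,600)))
show([(pos+.12*SN-.03*SA,R,4)],60)
```

```text
16.35 tcp [-0.018  -0.0008  0.0048] force stand [ 0.03 -0.69 -0.58] 66.74122064582363
mid [-0.0034 -0.0004 -0.0007] axis [1.0e+00 2.3e-03 5.0e-04]
axis pt in stand [0.0021 0.     0.    ] [ 1.0e+00 -4.0e-04 -5.1e-03]
4 rows ->  [0.4953 0.014  0.2015]
60,-0.007,0,-0.03,-0,-0,0,  60,-0.008,0,-0.03,-0,-0,0,  60,-0.007,0,-0.03,-0,-0,0,  60,-0.007,0,-0.03,-0,-0,0
```

View pics/s10.png

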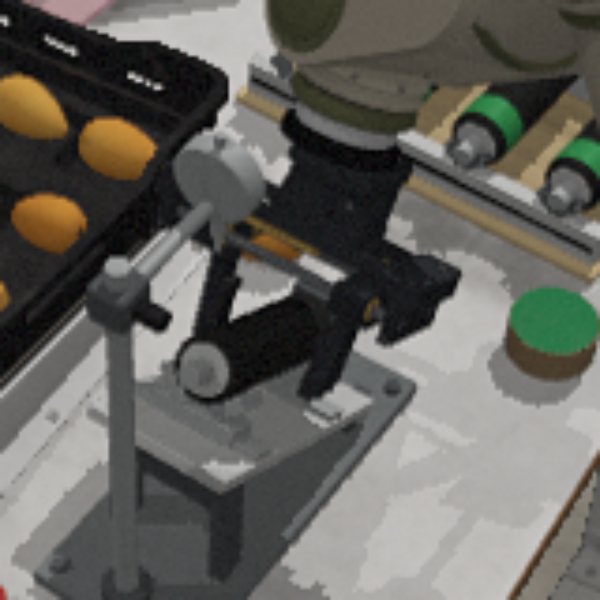

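Request:
play_rows:
  steps: [40,0,0,-0.02,0,0,0,40,0,0,-0.04,0,0,0,40,-0.01,0,-0.05,0,0,0,40,-0.03,0,-0.05,0,0,0,40,-0.03,0,-0.05,0,0,0,40,0,0,-0.02,0,0,0,40,0,0,0,0,0,0]

```text
time: 17.32
ee_pos: [0.4901, -0.078, 0.2758]
ee_rot: [-0.18, 0.701, 0.662, 0.193]
force: [0.1, -0.7, -1.1]
grip_width: 0.842
```

Run:
```python
from fit import *
from plan import *
imaging.camera("wrist")
s=readout.read_state();pos,R=cur();print(s['time'],instand(pos).round(4),np.round(s['force'],2))
p,d=imaging.camera("wrist");cv2.imwrite("pics/w11.png",p)
P=wcloud(s,d);c,a=HOME,SA
for k in range(5):
    X=near(P,c,a,h=.05);c,a,m=fitcyl(X,c,a)
print(len(X),"axis pt",instand(c).round(4),(np.array([SA,SY,SN])@a).round(4),m.round(4))
i=imaging.camera_info("wrist");T=i['T_tool_cam']
def wp(X):
    t=R.T@(X-pos);c=T[:3,:3].T@(t-T[:3,3]);return i['fx']*c[0]/c[2]+i['cx'],i['fy']*c[1]/c[2]+i['cy']
S=4;u0,v0=wp(st(-.06,0,0));u0,v0=int(u0)-75,int(v0)-75
q=cv2.resize(p[v0:v0+150,u0:u0+150],None,fx=S,fy=S,interpolation=2)
for xa,nn,yy,col in [(-.085,.016,.025,(0,0,255)),(-.085,.016,-.025,(0,0,255)),(-.085,.008,0,(255,0,0)),(-.065,.022,0,(0,255,255))]:
    u,v=wp(st(xa,yy,nn));cv2.circle(q,(int((u-u0+.5)*S),int((v-v0+.5)*S)),4,col,-1)
cv2.imwrite("pics/w11c.png",q)
```

```text
17.375 [-0.0898 -0.0003  0.2339] [-1.26  0.47 -0.4 ]
6950 axis pt [-0.      0.     -0.0001] [ 1.e+00 -5.e-04 -4.e-03] 0.0004
```

View pics/w11c.png

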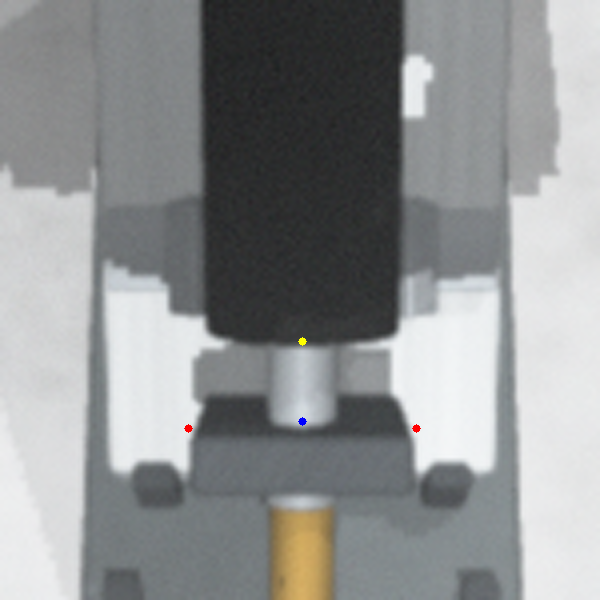

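View pics/w11.png

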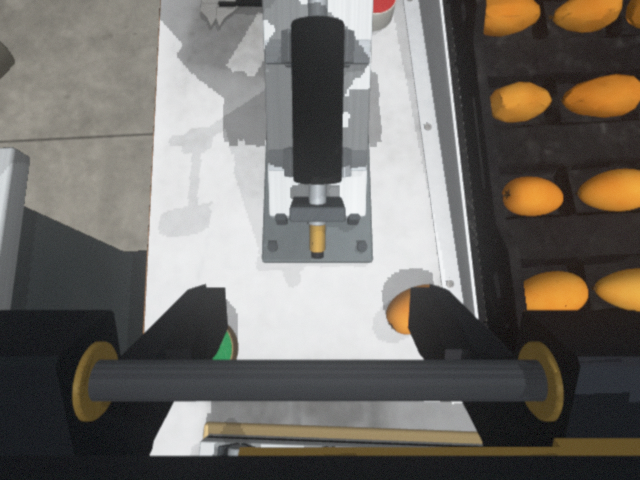

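Run:
```python
from fit import *
from plan import *
p,d=imaging.camera("scene");cv2.imwrite("pics/s12.png",p[150:400,200:500].repeat(2,0).repeat(2,1))
P=cloud("scene",d);c,a=C1,RA
for k in range(5):
    X=near(P,c,a,h=.05);c,a,m=fitcyl(X,c,a)
print(len(X),c.round(4),a.round(4),m)
```

```text
372 [ 0.5644 -0.2584  0.0495] [0.0923 0.9957 0.0047] 0.0014588796357722957
```

View pics/s12.png

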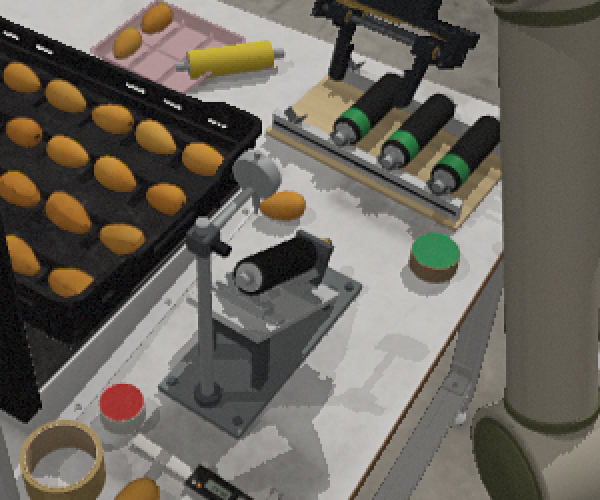

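All is in place: the banded roller lies in cradle 1, the bandless one is on the stand, and the gripper is clear.

```bash
python3 -c "
from station import close_job;print(close_job())"
```

```text
the job is handed in; nothing more can be done
None
```

I laid the green-banded roller from the stand in the empty cradle 1. Then I took the bandless roller from cradle 0, laid it in the V-blocks and pushed it downhill against the end stop. I let go, backed the gripper clear and handed in at about 17.5 s; no verdict is reported.

**Bandless roller:** After release, the wrist camera put its axis within 0.5 mm and 0.3° of home. Its journal stood at the stop just as the first roller's did. When I pushed it, the force rose to about 13 N against the stop.

**Plunger:** I could not see or read it directly. That it is pressed in follows from the journal resting on the stop face.

**Banded roller:** It lies within about 1 mm across of cradle 1. In height, the wrist camera read about 1 mm low and the scene camera about 2.5 mm low. The scene camera read every roller in the rack similarly low at the start, so I took that as its offset. Along its axis, two estimates of where I held it differed by about 2.5 mm, within the 12 mm allowed.

**Rest of the bench:** The other two rollers and the objects in the last picture looked undisturbed. The cards were outside that view.

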